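Air the cutlery dryer at its set mark

ROBOT

A 6-joint arm with a two-finger parallel gripper is mounted at the origin on the work surface. World frame = base frame: x ahead of the robot, y to its left, z up, the work surface at z = 0. Lengths are in m, angles in degrees, forces in N, time in s.
With the tool pointing down it reaches from about 0.325 to 0.85 m from the base axis. Payload 15.5 kg.
Tool frame: the origin (TCP) lies at the very end of the fingers, on their centre line; the grasp point (between the pads) lies arm.grip_depth behind it (arm.grip_depth is the distance from the TCP to the grasp point, in m); z points along the fingers, y is the direction in which the jaws open and shut (so a half turn about z gives the same grasp; the last joint's range is limited). The gripper opens to 91 mm and grips with 3 to 60 N. Pads are 32 mm wide; open, the fingers measure 118 mm over their backs; the gripper's body (76 mm by 178 mm) begins 60 mm behind the grasp point.
Start: joints at [-73.711, 28.281, 77.091, -0, 74.628, -5.472], TCP at [0.232, -0.58, 0.214] pointing down, gripper open.
Joint ranges: [-166.48, 166.48], [-47.26, 123.95], [12.59, 153.08], [-70.14, 250.14], [6.76, 159.57], [-176.63, 176.63]. Speed limits (degrees/s): [108.29, 108.29, 147.25, 172.46, 172.46, 172.46].

INTERFACE

Orientations are given as a 3x3 rotation matrix whose columns are the frame's x, y, z axes.
In Python, from rig import arm gives the robot as it stands. Calls block until the motion is done:
- arm.move_to(position, orientation): joint-space move of the TCP to a pose.
- arm.move_l(position, orientation=None, feed=0.15): straight line of the TCP; orientation=None keeps the orientation; feed is the mean speed in m/s.
- arm.move_joints(angles): joint-space move.
- arm.grip(opening): finger opening in m; the grip force is fixed at half the most; returns when the fingers have stopped.
- arm.sleep(seconds).
- arm.solve_ik(position, orientation): joint angles nearest the present ones, or None.
- arm.snapshot(name): name is "side" or "top"; returns the picture (480x640x3 uint8, red, green, blue); there is no depth.
- arm.get_calibration(name): a dict with "intrinsics" (3x3 intrinsics, pixels), "k1" (the pictures are not rectified: a ray, as slopes to the right and down, at radius r is drawn at 1 + k1 r^2 times it, then the intrinsics apply), "cam_to_world" (4x4, takes a point from camera to world coordinates). Camera axes: x right, y down, z forward; pixel columns grow to the right and rows downward; lengths in m; the calibration is good to about 2 mm. A picture is of the moment at which its call begins. get_calibration takes no time and is no camera call.
A pose or a line that the arm cannot do raises arm.Unreachable and nothing moves.
- arm.sign_off(): hands the job in, once; it reports no verdict.
Readings, each from a call of its own:
- arm.current_t(): time.
- arm.current_joint_positions(): joint angles.
- arm.current_dq(): joint speeds.
- arm.current_tau(): joint torques, N m.
- arm.current_ee_pos(): TCP position.
- arm.current_tool_rot(): TCP orientation.
- arm.current_force(): force on the tool from outside, world axes, zero at the start.
- arm.current_torque(): the same for the moment, N m.
- arm.current_width(): finger opening in m.
Only numpy, scipy, OpenCV 4.12 (cv2) and the standard library are available. Lean on these libraries where they do the work, as an engineer would, in place of code of your own. Each camera call takes 0.05 s, during which the arm holds its last target.

TASK

Slide the cutlery dryer away from you along its runner, lid still shut, until you feel it come up against its hidden stop. Then lift its sprung lid by the blue tab until the lid stands at the same slant as the red pointer at its side, and finish while still holding the lid there with the fingers, the dryer still home against its stop. Leave the tumbler, saucer and kettle lid where they are.

Things in the scene. Friction and masses are not known exactly. Their poses are not given: they have to be found in the camera images.
- runner: Fixed aluminium runner plate with two low side rails, 270 mm (x) by 150 mm (y), 8 mm thick (side rails up to 18 mm); origin at the centre of its underside. Its +x axis points along the runner, away from the robot: the way the dryer must be pushed. It is turned by up to 0.3 rad about the vertical.
- dryer (a joint): How far the dryer (grey plastic box 150 mm long by 136 mm wide, its rim 97 mm above the work surface) has slid along the runner's +x from the near end of its travel, in m. A hidden solid stop ends the travel somewhere between 0.08 and 0.10: feel for it. Sliding takes about 4 N (plus 8 N per m/s) and it stays where it is left; it cannot leave the runner or tip.
- tab (a point): Centre of the lid's blue tab: a bar 36 mm long along the lid's y (flat ends), 16 mm in diameter, 33 mm in front of the dryer's front wall on a stem 12 mm wide; free space round and below it. Lid shut, it is 101 mm above the work surface. Pinched from above across its ends it may turn between the fingers. It lies 183 mm from the hinge axis. Its x axis points to the hinge.
- hinge (a point): Middle of the lid's hinge axis, at the top of the dryer's far wall, 101 mm above the work surface. It slides with the dryer; the hinge axis lies along its y axis, parallel to the runner's y.
- dryer_lid (a joint): Lid angle in rad: 0 shut (flat), growing as the tab rises; ends at 1.3. The lid is a white plate 156 mm by 136 mm, 8 mm thick, with a blue stripe along its left edge. A spring pulls it shut at every angle: about 3.5 N upward at the tab to start it, 5 to 8 N at the pointer angles; let go, it snaps shut.
- pointer (a joint): Angle in rad at which the red pointer is set, counted like the lid's: 0 level, growing upward, between 0.4 and 0.8. The pointer is stiff and cannot be moved by the robot.
- pointer_tip (a point): Red ball, 18 mm in diameter, at the end of the red pointer arm, 145 mm from the hinge axis, beside the dryer's left (+y) side, 86 mm from its middle. The arm turns on the same axis as the lid, and the lid is right when its blue edge lies along the arm. It slides with the dryer. Its x axis points along the arm towards the hinge.
- tumbler_mid (a point): Bystander: glass tumbler, 72 mm in diameter, 100 mm tall, upright; the point is its centre, half-way up.
- saucer: Bystander: yellow melamine saucer, 150 mm in diameter, 20 mm high; origin at the centre of its underside.
- kettle_lid: Bystander: aluminium kettle lid with black knob, 110 mm in diameter, 44 mm high; origin at the centre of its underside.

How it is judged (in metres and radians):
On the way, in this order (a step that is already met when the one before it is completed fails the run):
1. the dryer is pushed home against its stop with the lid shut (value of joint dryer above 0.086 m and value of joint dryer_lid below 0.08 rad), for 0.1 s.
2. the lid is lifted well off its seat (value of joint dryer_lid above 0.2 rad), for 0.1 s.
At the end, for the whole second after the job is handed in: The fingers are still holding the lid (more than 1 N on it), the lid is at rest within 0.08 rad (about 4.5 degrees) of the red pointer's angle, and the dryer is within 7 mm of its stop (value of joint dryer above 0.083 m and angle between the x axis of tab and the x axis of pointer_tip, either way round below 0.08 rad and velocity of joint dryer_lid between -0.1 and 0.1 rad/s and contact force between the fingers and dryer_lid above 1 N); the arm keeps its last pose, push and grip.
It fails at once if a bystander is pushed more than 20 mm (distance of any of tumbler_mid, saucer, kettle_lid from where it was at the start of the episode above 0.02 m).
It also fails if it takes over 40 s, if anything falls off the work surface, if the arm or the gripper's body presses on something with over 40 N, if the wrist force passes 120 N, or if a joint passes its speed limit or range.

## Working session

There is one attempt and no reset: what is moved stays moved. The work goes in short steps, each a Python script; the robot and the scene stay as the last script left them, time stands still between calls to the robot, and variables do not carry over. Pictures are saved under pics/ and viewed, and the job is handed in when it is done.

```bash
ls; mkdir -p pics
python3 - <<'E'
from rig import arm
import cv2,numpy as np
for n in("side","top"):
    cv2.imwrite(f"pics/{n}0.png",arm.snapshot(n)[:,:,::-1]); c=arm.get_calibration(n); print(n,c)
print(arm.current_t(),arm.grip_depth,arm.current_tool_rot(),arm.current_width())
E
```

```text
pics
side {'intrinsics': array([[490.70570188,   0.        , 324.61493787],
       [  0.        , 490.70570188, 251.18339235],
       [  0.        ,   0.        ,   1.        ]]), 'k1': -0.02735245454114858, 'cam_to_world': array([[-0.84780516, -0.28031293,  0.45016782,  0.22359213],
       [-0.53013332,  0.46976606, -0.70588846,  0.60522442],
       [-0.0136039 , -0.83710484, -0.54687331,  0.50907727],
       [ 0.        ,  0.        ,  0.        ,  1.        ]])}
top {'intrinsics': array([[478.38808323,   0.        , 315.39545923],
       [  0.        , 478.38808323, 239.72467698],
       [  0.        ,   0.        ,   1.        ]]), 'k1': -0.12163757105184907, 'cam_to_world': array([[ 0.01584598, -0.99604246,  0.08745474,  0.52834142],
       [-0.99979645, -0.01469156,  0.01382812,  0.02814402],
       [-0.01248854, -0.08765606, -0.99607251,  0.81403188],
       [ 0.        ,  0.        ,  0.        ,  1.        ]])}
0.1 0.0188 [[ 9.28753470e-01  3.70697818e-01 -3.45531568e-04]
 [ 3.70697973e-01 -9.28752885e-01  1.04527221e-03]
 [ 6.65666869e-05 -1.09888804e-03 -9.99999394e-01]] 0.09135182495585543
```

View pics/side0.png

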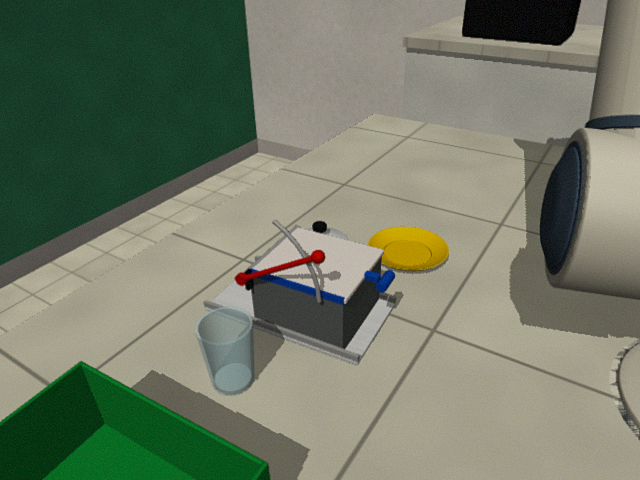

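View pics/top0.png

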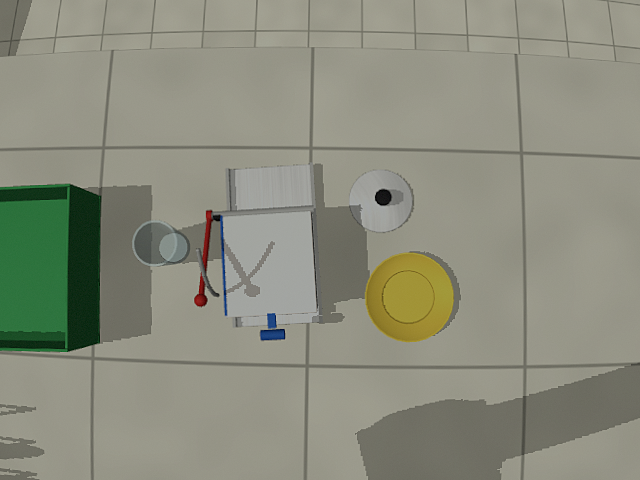

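Top view: the blue tab bar is at about (272,335), with its stem above it. The lid's blue left edge runs from (222,215) to (226,315). The red pointer has its tip ball at (201,300) and its pivot at (209,215). The side view shows the tip ball at (318,257), the pivot at (241,279) and the tab at (383,280). A thin grey arc stands beside the pointer. Next I'll turn these pixels into positions.

```bash
cat > h.py <<'E'
import cv2,numpy as np
from rig import arm
C={n:arm.get_calibration(n) for n in("side","top")}
def ray(n,uv):
    c=C[n];K=c["intrinsics"]
    p=cv2.undistortPoints(np.array([[uv]],float),K,np.array([c["k1"],0,0,0.]))[0,0]
    T=c["cam_to_world"];d=T[:3,:3]@np.r_[p,1];return T[:3,3],d/np.linalg.norm(d)
def plane(n,uv,z):
    o,d=ray(n,uv);return o+d*(z-o[2])/d[2]
def tri(a,b):
    o1,d1=ray("side",a);o2,d2=ray("top",b)
    A=np.c_[d1,-d2];s=np.linalg.lstsq(A,o2-o1,rcond=None)[0]
    p,q=o1+s[0]*d1,o2+s[1]*d2;return (p+q)/2,np.linalg.norm(p-q)
def mask(im,c):
    r,g,b=[im[:,:,i].astype(int) for i in range(3)]
    return ((r>120)&(g<60)&(b<60) if c=="red" else (b>100)&(r<60)&(g<110)).astype(np.uint8)
E
python3 - <<'E'
from h import *
for n in C:
    im=cv2.imread(f"pics/{n}0.png")[:,:,::-1]
    for c in("red","blue"):
        m=mask(im,c);k,l,s,ce=cv2.connectedComponentsWithStats(m)
        for i in range(1,k):
            if s[i,4]>15: print(n,c,s[i],ce[i])
        cv2.imwrite(f"pics/m_{n}_{c}.png",m[180:380,180:420][:, :]*255)
    y0,x0=(190,180) if n=="top" else (200,200)
    cv2.imwrite(f"pics/z_{n}.png",cv2.resize(im[y0:y0+170,x0:x0+220,::-1],None,fx=3.5,fy=3.5,interpolation=cv2.INTER_CUBIC))
E
```

```text
side red [235 250  88  32 401] [284.21446384 264.96508728]
side blue [365 271  15  11 115] [371.33913043 275.80869565]
side blue [376 270  19  23 209] [384.5215311  280.74162679]
side blue [272 278  44  18 272] [295.41176471 285.8125    ]
side blue [322 291  22  14 150] [332.70666667 297.28      ]
top red [203 212   8  53 119] [205.90756303 234.03361345]
top red [199 274   4  20  43] [200.30232558 284.11627907]
top red [194 297   8   8  52] [197.61538462 300.34615385]
top blue [220 216   3  23  44] [221.29545455 226.75      ]
top blue [222 249   4  42  72] [223.22222222 268.52777778]
top blue [224 295   3  20  31] [224.96774194 304.35483871]
top blue [267 313   9  15 108] [271.16666667 320.34259259]
top blue [261 331  23   9 175] [272.19428571 334.86285714]
```

View pics/z_top.png

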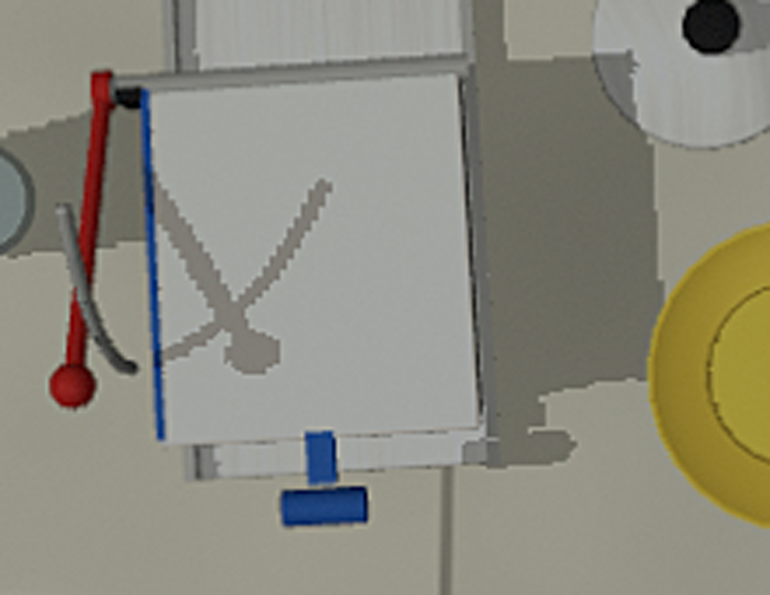

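View pics/z_side.png

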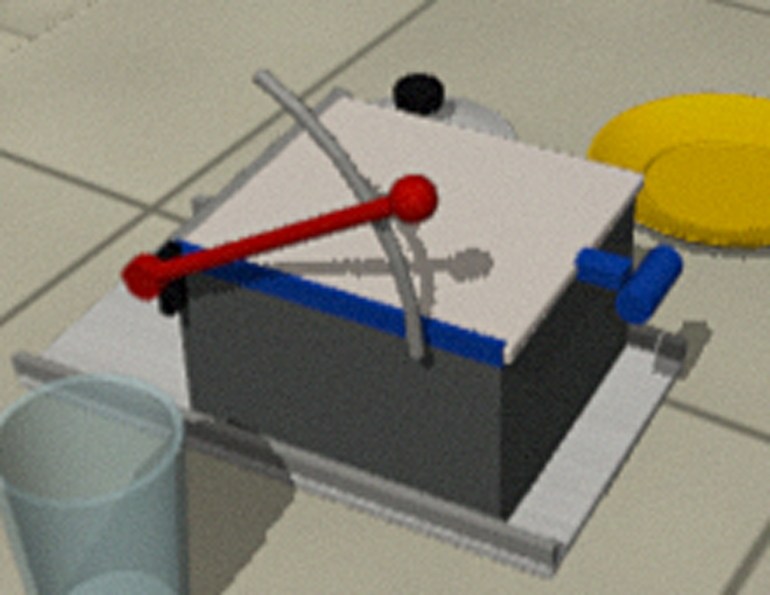

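Run:
```python
from h import *
zs=lambda p:np.array(p)/3.5+[200,200]-.36
zt=lambda p:np.array(p)/3.5+[180,190]-.36
P={}
for k,a,b in(("tip",(413,198),(72,386)),("piv",(146,276),(102,84)),("arcHi",(262,76),(62,209)),("arcLo",(420,356),(132,368))):
    P[k],e=tri(zs(a),zt(b));print(k,P[k].round(4),round(e,4))
nl,fl,nr,fr=[plane("top",zt(p),.105) for p in((160,438),(146,92),(480,428),(460,73))]
print(nl,fl,nr,fr)
yaws=[np.arctan2(*(d[1::-1])) for d in(fl-nl,fr-nr)]+[np.arctan2(*( (nr-nl)*[1,1,1])[[0,1]])]
print("yaw left/right edge",yaws[:2],"near edge dir",nr-nl, np.arctan2((nl-nr)[0]*-1,(nl-nr)[1]))
im=cv2.imread("pics/top0.png")[:,:,::-1]
tabT=plane("top",(272.2,334.6),.104);print("tab",tabT, tri(zs((650,285)),(272.2,334.9)))
yaw=np.mean(yaws[:2])
u=np.array([np.cos(yaw),np.sin(yaw)])
for y in (yaw,):
    d=P["piv"]-P["tip"];print("pointer ang", np.arctan2(-d[2],d[:2]@u),np.linalg.norm(d), np.arctan2(d[1],d[0]))
    h=P["piv"]; 
    for k in("arcHi","arcLo","tip"):
        q=P[k]-h; n=np.array([-u[1],u[0]]); print(k,"back",-q[:2]@u,"up",q[2],"lat",q[:2]@n,"R",np.hypot(q[:2]@u,q[2]))
```

```text
tip [0.5002 0.1896 0.176 ] 0.0021
piv [0.626  0.1988 0.1008] 0.0056
arcHi [0.5657 0.1876 0.2051] 0.0034
arcLo [0.5044 0.1828 0.0989] 0.0039
[0.47697446 0.16965393 0.105     ] [0.62447782 0.18016817 0.105     ] [0.4839133  0.03425314 0.105     ] [0.63441238 0.04515991 0.105     ]
yaw left/right edge [np.float64(0.07116100163664414), np.float64(0.0723441965866228)] near edge dir [ 0.00693884 -0.13540079  0.        ] 0.0512019118335671
tab [0.44931427 0.09947045 0.104     ] (array([0.44779279, 0.09946713, 0.10059027]), np.float64(0.0015501376005844347))
pointer ang 0.5371435247646914 0.14684804466070547 0.07365295074757158
arcHi back 0.06095289148927081 up 0.1043183176336005 lat -0.006887338770690692 R 0.12082038890356042
arcLo back 0.12244074025027166 up -0.001935869863667422 lat -0.007302464629609257 R 0.1224560429916121
tip back 0.1261678239253481 up 0.07513967620418499 lat -0.00023976351922159155 R 0.14684784892577557
```

The two views agree to about 2 mm on the tip and the tab. Estimates so far:

| Quantity | Value |
|---|---|
| Runner yaw | about 0.071 rad |
| Tab | (0.448, 0.0995, 0.101) |
| Pointer angle | about 0.54 rad |
| Arc radius | about 0.12 m, so it stays clear of the gripper |

I'll approach with a slight backward tilt so the gripper body clears the pointer ball.

```bash
cat >> h.py <<'E'
YAW=0.071
u=np.array([np.cos(YAW),np.sin(YAW),0]);n=np.array([-np.sin(YAW),np.cos(YAW),0]);k=np.array([0,0,1.])
def R(a):  # a: lean back (rad)
    z=-k*np.cos(a)+u*np.sin(a);x=u*np.cos(a)+k*np.sin(a);return np.c_[x,-n,z]
def tcp(g,a): return g+R(a)[:,2]*arm.grip_depth
TAB=np.array([0.448,0.0995,0.101])
A0=np.radians(10)
E
python3 - <<'E'
from h import *
arm.move_to(tcp(TAB+[0,0,.13],A0),R(A0))
print(arm.current_t(),arm.current_ee_pos(),arm.current_force())
arm.move_l(tcp(TAB,A0),feed=.1)
print(arm.current_t(),arm.current_ee_pos(),tcp(TAB,A0),arm.current_force())
for s in C: cv2.imwrite(f"pics/{s}1.png",arm.snapshot(s)[:,:,::-1])
E
```

```text
2.625 [0.45159382 0.09930091 0.21251536] [ 0.12764245 -0.16358278 -0.65529319]
4.075 [0.45155185 0.09974551 0.0828978 ] [0.45125636 0.09973159 0.08248561] [-0.44783828 -0.05795722  0.38587873]
```

View pics/side1.png

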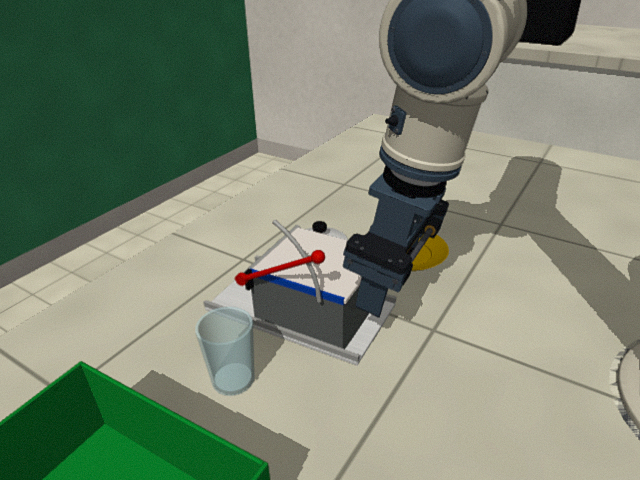

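View pics/top1.png

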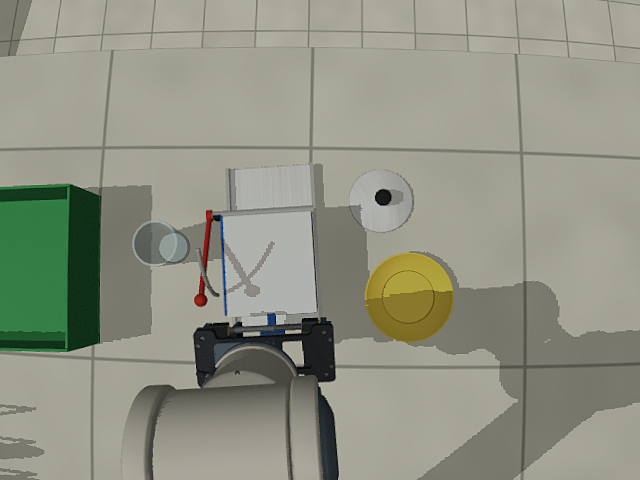

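The fingers straddle the tab. In the top view the stem at (272,322) is centred between them, and the body is clear of the pointer ball at (201,300). Next: grip, then push in small steps while reading the force.

Run:
```python
from h import *
p0=tcp(TAB,A0)
arm.grip(0.02)
f0=arm.current_force();print("w",arm.current_width(),f0.round(2),arm.current_t())
s=0
arm.move_l(p0+u*.06,feed=.06);s=.06
def rep():
    f=arm.current_force();e=arm.current_ee_pos();print(round(s,4),"act",round((e-p0)@u,4),"z",round(e[2],4),"f",f.round(1),"t",round(arm.current_t(),2));return f
rep()
while s<.108:
    s+=.004;arm.move_l(p0+u*s,feed=.04)
    f=rep()
    if abs((f-f0)@u)>11: break
print(arm.current_width())
```

```text
w 0.03535433126281962 [  1.34 -17.34  -0.15] 5.0583
0.06 act 0.0599 z 0.0824 f [-0.8 -9.7  1.1] t 6.21
0.064 act 0.064 z 0.0824 f [ 0.8 -9.9  0.3] t 6.46
0.068 act 0.068 z 0.0824 f [ 0.1 -8.2  1.6] t 6.71
0.072 act 0.072 z 0.0824 f [ 1.2 -7.4  1.7] t 6.96
0.076 act 0.076 z 0.0824 f [ 0.7 -8.6  0.8] t 7.21
0.08 act 0.0785 z 0.082 f [-8.1 -9.1  5. ] t 7.46
0.084 act 0.079 z 0.0812 f [-23.   -9.9  15.5] t 7.71
0.0358835250260309
```

Run:
```python
from h import *
for s in C: cv2.imwrite(f"pics/{s}2.png",arm.snapshot(s)[:,:,::-1])
for s in C:
    a=cv2.imread(f"pics/{s}2.png")
    y0,x0=(150,180) if s=="top" else (180,190)
    cv2.imwrite(f"pics/z2_{s}.png",cv2.resize(a[y0:y0+170,x0:x0+220],None,fx=3.5,fy=3.5,interpolation=cv2.INTER_CUBIC))
```

```text
(no output)
```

View pics/z2_side.png

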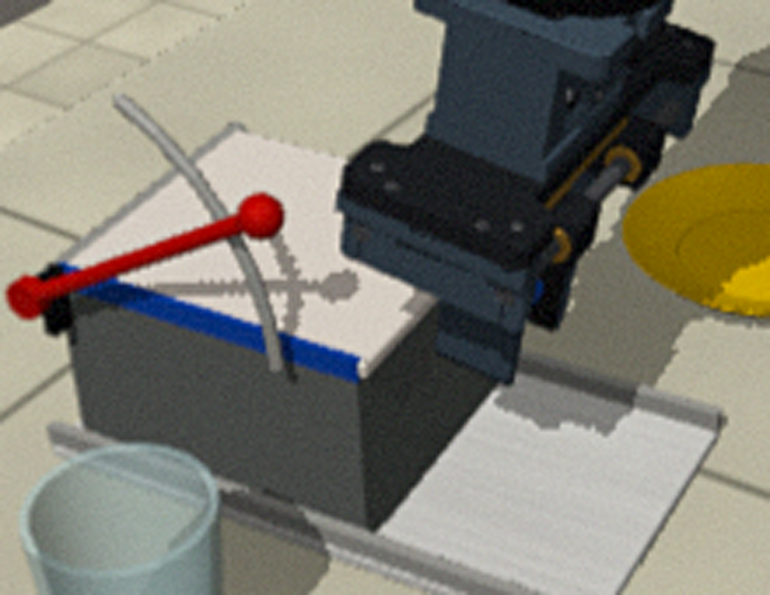

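View pics/z2_top.png

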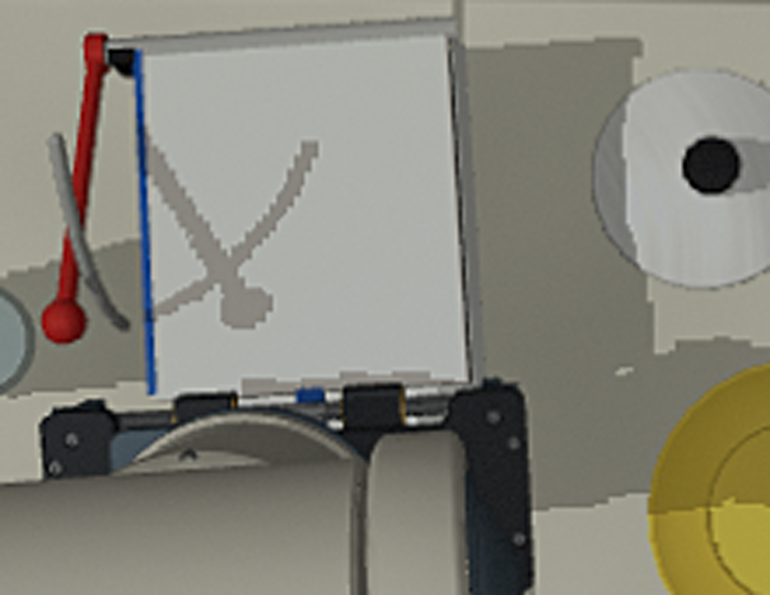

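Run:
```python
from h import *
t0=cv2.imread("pics/top0.png")
cv2.imwrite("pics/run.png",cv2.resize(t0[155:335,200:340],None,fx=3.3,fy=3.3,interpolation=cv2.INTER_CUBIC))
for nm,a,b in (("far",(228,168),(312,164)),("near",(236,327),(320,321))):
  for z in(.018,):
    m=(plane("top",a,z)+plane("top",b,z))/2;print(nm,m, m@u)
for f,s,t in((0,(318,256.2),(200.3,300)),(2,(190+262/3.5-.36,180+216/3.5-.36),(180+64/3.5-.36,150+321/3.5-.36))):
    p,e=tri(s,t);print("tip",p,p@u,e)
print("tab0",TAB@u)
```

```text
far [0.72319003 0.11874655 0.018     ] 0.7297919220382194
near [0.45725069 0.09906216 0.018     ] 0.4631261793354418
tip [0.49994534 0.18936406 0.17595553] 0.5121193123288402 0.002428801280466882
tip [0.57854992 0.19509791 0.17546857] 0.5909326146376374 0.003105469948889236
tab0 0.4539298564100896
```

View pics/run.png

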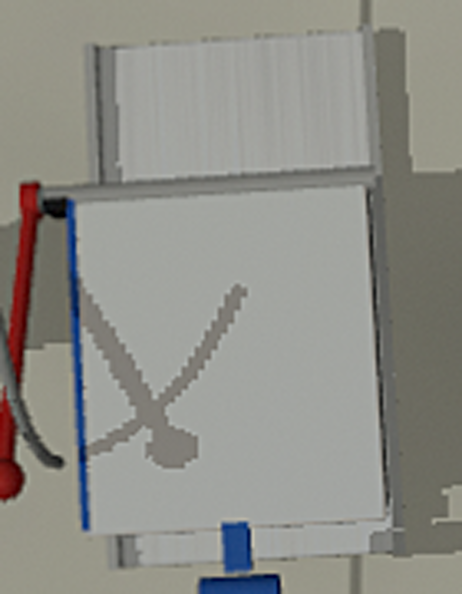

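The dryer moved about 79 mm, measured both by the arm and by the pointer-tip triangulation (0.512 to 0.591 m). It then went rigid: 23 N produced under 1 mm of motion, against about 4 N to slide. Its rear wall is about 15 mm from the runner's far end, so this is consistent with the stop. Now I'll lift along the arc about the hinge, keeping a small forward bias.

```bash
cat >> h.py <<'E'
H=TAB+u*(.079+.183)
def G(th,b=.003): return H+.183*(-np.cos(th)*u+np.sin(th)*k)+b*u
TH=.54
def ang(th): return A0*(1-min(1,max(0,th/TH)))
def go(th,b=.003,feed=.06):
    a=ang(th);arm.move_l(tcp(G(th,b),a),R(a),feed=feed)
def stat(th):
    e=arm.current_ee_pos();g=e-arm.current_tool_rot()[:,2]*arm.grip_depth
    d=g-H;print(round(th,3),"act th",round(np.arctan2(d[2],-d@u),3),"r",round(np.hypot(d[2],d@u),4),"f",arm.current_force().round(1),"w",round(arm.current_width(),4),"t",round(arm.current_t(),2))
E
python3 - <<'E'
from h import *
for th in np.linspace(0,.54,10):
    go(th);stat(th)
    f=arm.current_force()
    if np.linalg.norm(f)>60: print("STOP");break
for s in C: cv2.imwrite(f"pics/{s}3.png",arm.snapshot(s)[:,:,::-1])
for s in C:
    a=cv2.imread(f"pics/{s}3.png")
    y0,x0=(150,180) if s=="top" else (150,170)
    cv2.imwrite(f"pics/z3_{s}.png",cv2.resize(a[y0:y0+170,x0:x0+220],None,fx=3.5,fy=3.5,interpolation=cv2.INTER_CUBIC))
E
```

```text
0.0 act th -0.004 r 0.1829 f [-12.8  -9.4   8.1] w 0.036 t 8.06
0.06 act th 0.054 r 0.1828 f [-9.1 -7.9 -4. ] w 0.0356 t 8.39
0.12 act th 0.115 r 0.1826 f [-7.7 -7.7 -3.8] w 0.0355 t 8.72
0.18 act th 0.175 r 0.1824 f [-7.9 -6.9 -4.5] w 0.0353 t 9.06
0.24 act th 0.235 r 0.1823 f [-7.9 -7.7 -3. ] w 0.0361 t 9.39
0.3 act th 0.296 r 0.1821 f [-7.6 -6.2 -3.5] w 0.0358 t 9.72
0.36 act th 0.357 r 0.182 f [-7.8 -6.6 -3.7] w 0.0355 t 10.06
0.42 act th 0.417 r 0.1819 f [-6.9 -5.2 -3.7] w 0.0359 t 10.39
0.48 act th 0.478 r 0.1818 f [-8.7 -4.9 -3.6] w 0.0357 t 10.72
0.54 act th 0.539 r 0.1817 f [-7.1 -4.9 -2.8] w 0.0355 t 11.06
```

View pics/z3_side.png

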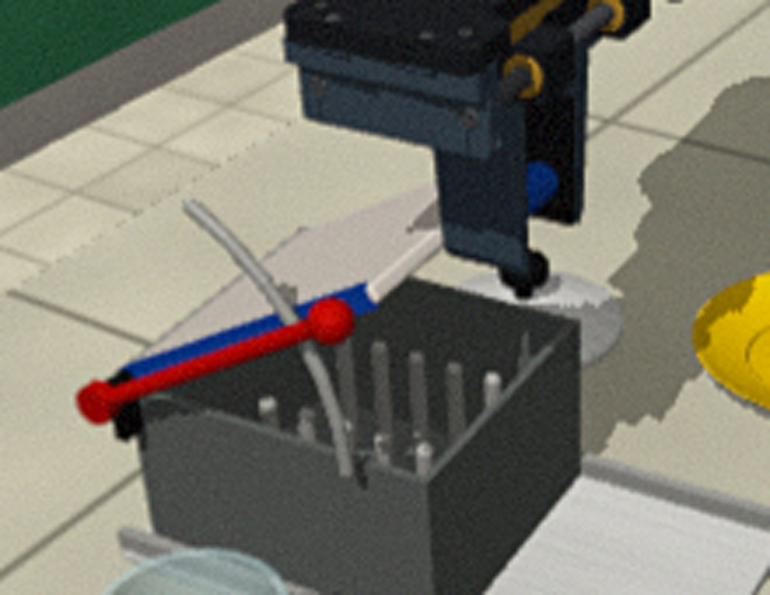

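View pics/z3_top.png

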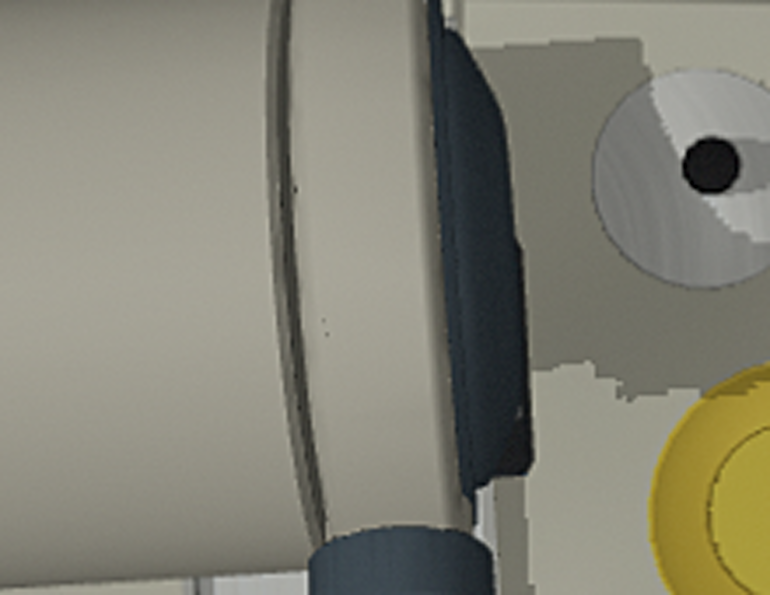

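The side view shows the lid up, with its blue edge running nearly along the red arm in the crop: stripe (130,368) to (370,295), arm (95,402) to (330,322). The grip is intact at width 35.5 mm. The arm blocks the top view. I'll measure both slants by casting rays onto their vertical planes.

```bash
cat > meas.py <<'E'
from h import *
def slants(im,c0=None):
    o,T=ray("side",(0,0))[0],None
    def proj(pts,lat):
        P0=H+n*lat;out=[]
        for p in pts:
            o,d=ray("side",p);q=o+d*(((P0-o)@n)/(d@n))-H;out.append((-q@u,q[2]))
        return np.array(out,np.float32)
    res={}
    for c,lat in(("red",.086),("blue",.068)):
        m=mask(im,c);nc,l,s,ce=cv2.connectedComponentsWithStats(m)
        ys,xs=np.nonzero(m);P=proj(np.c_[xs,ys].astype(float),lat)
        if c=="red": ok=(P[:,0]>.02)&(P[:,0]<.125)
        else: ok=(P[:,0]>.0)&(P[:,0]<.16)&(P[:,1]<.14)
        P=P[ok];v=cv2.fitLine(P,cv2.DIST_HUBER,0,.01,.01).ravel()
        res[c]=(round(float(np.arctan(v[1]/v[0])),3),len(P),P.min(0).round(3),P.max(0).round(3),"offset at 0",round(float(v[3]-v[2]*v[1]/v[0]),4))
        # edges: top/bottom edge fit by column
        bins=np.round(P[:,0]/.004)
        for nm,f in(("top",max),("bot",min)):
            E=np.array([(b*.004,f(P[bins==b,1])) for b in np.unique(bins) if (bins==b).sum()>3],np.float32)
            w=cv2.fitLine(E,cv2.DIST_HUBER,0,.01,.01).ravel();res[c]+=(nm,round(float(np.arctan(w[1]/w[0])),3))
    return res
E
python3 - <<'E'
from meas import *
for f in("side2","side3"):
    print(f,slants(cv2.imread(f"pics/{f}.png")[:,:,::-1]))
E
```

```text
side2 {'red': (0.551, 250, array([0.021, 0.01 ], dtype=float32), array([0.125, 0.082], dtype=float32), 'offset at 0', -0.0015, 'top', 0.541, 'bot', 0.54), 'blue': (0.006, 409, array([ 0.005, -0.007], dtype=float32), array([0.152, 0.008], dtype=float32), 'offset at 0', -0.0005, 'top', -0.005, 'bot', -0.0)}
side3 {'red': (0.551, 280, array([0.021, 0.01 ], dtype=float32), array([0.125, 0.082], dtype=float32), 'offset at 0', -0.0015, 'top', 0.545, 'bot', 0.537), 'blue': (0.525, 240, array([0.003, 0.004], dtype=float32), array([0.134, 0.081], dtype=float32), 'offset at 0', 0.003, 'top', 0.537, 'bot', 0.515)}
```

The lid measures 0.525–0.537 rad and the pointer 0.54–0.55 rad. The tip ball sits at the same pixel, about (264.5,242), before and after the lift, so the dryer is still home. I'll nudge the lid up 0.01 rad, recheck and hand in.

Run:
```python
from meas import *
go(.551,feed=.02);arm.sleep(.5);stat(.551)
im=arm.snapshot("side");cv2.imwrite("pics/side4.png",im[:,:,::-1]);r=slants(im)
print(r); im2=arm.snapshot("side");print(slants(im2)["blue"][0],np.abs(arm.current_dq()).max())
if abs(r["red"][0]-r["blue"][0])<.04 and arm.current_width()>.033:
    arm.sign_off();print("signed off",arm.current_t())
```

```text
0.551 act th 0.548 r 0.1817 f [-8.3 -5.  -3.3] w 0.0359 t 11.91
{'red': (0.551, 277, array([0.021, 0.01 ], dtype=float32), array([0.125, 0.082], dtype=float32), 'offset at 0', -0.0014, 'top', 0.545, 'bot', 0.535), 'blue': (0.536, 266, array([0.003, 0.004], dtype=float32), array([0.133, 0.083], dtype=float32), 'offset at 0', 0.0026, 'top', 0.546, 'bot', 0.539)}
0.538 0.11677333848973208
the job is handed in; nothing more can be done
the job is handed in; nothing more can be done
```

View pics/side4.png

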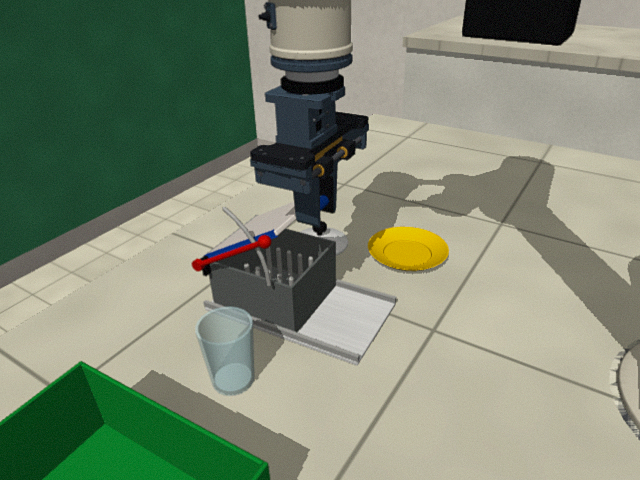

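I pinched the blue tab across its ends and slid the dryer, lid shut, until it came up against its stop. I then lifted the lid along the hinge arc to the pointer's slant and handed the job in at about 12 s, still holding the lid. No verdict is reported, so these are my own last checks:

- **Stop:** The dryer travelled about 79 mm, then went rigid: 23 N gave under 1 mm of motion. I could not read the joint value. From the runner's ends I estimate about 0.09 m, assuming a near-end margin of about 10 mm. The pointer did not move in the side pictures between the push and the end, so the dryer stayed home. The arm is still pushing it forward with about 8 N.
- **Lid angle:** The camera gives the lid at 0.536–0.546 rad and the pointer at 0.535–0.551 rad. The arm's own position gives 0.548 rad for the lid. The methods differ by about 0.015 rad, well inside the 0.08 rad limit.
- **Grip:** The fingers read 35.9 mm on the 36 mm tab. Two pictures 0.05 s apart agreed within 0.002 rad, so the lid appears at rest.
- **Bystanders:** The tumbler and saucer look unmoved in the last side picture. The kettle lid is partly hidden there, but it was at the same place in the last top picture, after the lift.
- **Sideways force:** A force of 17 N appeared when I first gripped, because I was slightly off centre. It fell to about 5 N and caused no visible trouble.

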